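# Stow the loose eyepiece in its graded rack hole

### The arm

A 6-joint arm with a two-finger parallel gripper is mounted at the origin on the work surface. World frame = base frame: x ahead of the robot, y to its left, z up, the work surface at z = 0. Lengths are in m, angles in degrees, forces in N, time in s.
With the tool pointing down it reaches from about 0.3 to 0.75 m from the base axis. Payload 8.5 kg.
Tool frame: the origin (TCP) lies between the finger pads; the fingertips stand 14 mm ahead of it and the grasp point (between the pads) lies 5 mm behind it; x points along the fingers, z is the direction in which the jaws open and shut, and the axes are right-handed (so a half turn about x gives the same grasp; the last joint's range is limited). The gripper opens to 85 mm and grips with 20 to 120 N. Pads are 22 mm wide; open, the fingers measure 114 mm over their backs; the gripper's body (76 mm by 85 mm) begins 54 mm behind the grasp point. The pads swing forward as they close: fully open they stand 13 mm farther back than shut.
Start: joints at [50.861, 21.807, 74.336, -0, 83.858, -12.336], TCP at [0.248, 0.491, 0.245] pointing down, gripper open.
Joint ranges: [-178.18, 178.18], [-50.72, 133.34], [12.68, 142.11], [-81.47, 261.47], [9.98, 163.14], [-165.26, 165.26]. Speed limits (degrees/s): [136.94, 136.94, 180, 180, 180, 180].

### API

Orientations are given as a 3x3 rotation matrix whose columns are the frame's x, y, z axes.
In Python, from rig import env gives the robot as it stands.
- The arm moves only by the shell command python3 -m jog 'ROWS' [FORCE]. ROWS is JSON, a list of rows, each a list of 5 numbers: the opening, from -1 (shut) to 1 (fully open), so that 0 is half open, then the shift along the tool's x, y, z in m, then the turn about the tool's x in rad. In form: [[claw, dx, dy, dz, yaw], ...]. A call has 1 to 20 rows; each row is the pose to reach, as a shift and turn from the pose commanded when the call began, along the tool's axes at that moment; what a row does not reach only later rows make up. A row lasts 1/10 s, in which the tool goes at most 50 mm and 8.59 degrees, less where a joint would pass 70% of its speed; a pose out of reach is approached as far as the arm can. A call with a gripper value outside its range is refused whole. The fingers move at their own pace and stop on an object; FORCE is the grip in N (left out, the last holds). Time passes only in rows, so rows that repeat a pose let the fingers close. It gives the time, the measured TCP pose, the force and the opening at its end, in the units of the state.
- env.observe(): the state, without advancing time (a new reading comes with each control period).
- env.get_image(name): name is "scene" or "top" or "wrist"; returns the picture (420x560x3 uint8, red, green, blue); there is no depth.
- env.camera_model(name): a dict with "fx", "fy", "cx", "cy" (pixels), "origin" and "orientation" of the camera in the world. Camera axes: x right, y up, looking along -z (the intrinsics and any distortion apply to the point x, -y, -z); pixel columns grow to the right and rows downward; lengths in m; the calibration is good to about 2 mm. A picture is of the moment at which its call begins: read the wrist's pose just before it. camera_model takes no time and is no camera call; for the wrist camera it gives the pose at the moment of the call.
- env.close_job(): hands the job in, once; it reports no verdict.
The state is a dict: "time_s": time; "q": joint angles; "qvel": joint speeds; "joint_efforts": joint torques, N m; "position": TCP position; "tool_rot": TCP orientation; "ft_force": force on the tool from outside, world axes, zero at the start; "wrist_torque": the same for the moment, N m; "grip_width": finger opening in m.
Only numpy, scipy, OpenCV 4.12 (cv2) and the standard library are available. Lean on these libraries where they do the work, as an engineer would, in place of code of your own. Each camera call takes 0.05 s, during which the arm holds its last target.

### The job

Stow the eyepiece that stands inside the black ring mat: find the hole in the storage rack that matches its barrel, feel it in without forcing it (the rack's insert is loose in its frame, and the optics do not stand a hard push), and press it gently all the way down until its flange sits flush on the rack. Let go of it there, and leave the other two eyepieces and everything else on the table where they are.

Things in the scene. Friction and masses are not known exactly. Their poses are not given: they have to be found in the camera images.
- rack: Storage rack: fixed aluminium frame, 78 mm (its x) by 282 mm (its y), rim 40 mm high, around a grey insert block, 66 by 244 mm, whose flat top is 50 mm above the frame's underside. Origin: centre of the frame's underside, z up, y along the row of five round holes for barrels of 18, 22, 26, 30, 34 mm, in this order from -y to +y. Over 30 N between an eyepiece and the rack spoils the optics.
- row_mid (a point): Point of the FRAME, 50 mm above its underside: where the mouth of the middle (26 mm) hole would be with the insert centred. But the insert slides in the frame along the row and stands anywhere up to 10 mm either way (see the gaps at its two ends, or feel for the hole): all five holes are shifted together, and this point does not tell. It moves only when pushed with 14 N.
- row_first (a point): Point of the frame like row_mid, for the 18 mm hole at the -y end of the row. Holes are 48 mm apart; each is 1.5 mm wider than its barrel, with a 1 mm chamfer. The grading is by 4 mm, so a barrel also falls loosely into any larger hole: that is the wrong one.
- row_last (a point): The same for the 34 mm hole at the +y end. Each hole holds a white piston, its top 15 to 19 mm below the insert's top at first; it yields only to a downward push of about 5 N and does not spring back. So an eyepiece let into its hole stops with its flange 11 to 15 mm above the insert, and must be pushed down until the flange lies on it.
- ring_mat: Flat black rubber ring fixed on the table, 100 mm outside and 76 mm inside diameter, 6 mm high; the eyepiece to stow stands on the table inside it, up to 10 mm off its centre. Origin: the ring's centre on the table.
- eyepiece22: Eyepiece standing upright, 74 mm tall: steel barrel 22 mm diameter, 30 mm long; above it an aluminium flange 36 mm diameter, 6 mm thick; above that a black cylindrical grip 28 mm diameter, 38 mm tall. 0.10 to 0.15 kg. Origin: centre of the barrel's foot, z up. Fits the 22 mm hole. To be stowed if it stands in ring_mat, else to be left where it is, at least 90 mm from the ring's centre.
- eyepiece26: Eyepiece standing upright, 74 mm tall: steel barrel 26 mm diameter, 30 mm long; above it an aluminium flange 40 mm diameter, 6 mm thick; above that a black cylindrical grip 32 mm diameter, 38 mm tall. 0.10 to 0.15 kg. Origin: centre of the barrel's foot, z up. Fits the 26 mm hole. To be stowed if it stands in ring_mat, else to be left where it is, at least 90 mm from the ring's centre.
- eyepiece30: Eyepiece standing upright, 74 mm tall: steel barrel 30 mm diameter, 30 mm long; above it an aluminium flange 44 mm diameter, 6 mm thick; above that a black cylindrical grip 36 mm diameter, 38 mm tall. 0.10 to 0.15 kg. Origin: centre of the barrel's foot, z up. Fits the 30 mm hole. To be stowed if it stands in ring_mat, else to be left where it is, at least 90 mm from the ring's centre.
- oil_bottle: Bystander: small amber bottle, 32 mm diameter, 62 mm tall, standing beyond the rack. Origin at its foot.
- petri_dish: Bystander: closed clear dish, 90 mm diameter, 16 mm high. Origin at the centre of its underside.
- lens_brush: Bystander: small brush lying on the table. Origin under its middle.

How it is judged:
By the outcome, as a careful person would: the job done as asked, in the order asked, and still so for the second after the job is handed in, with the robot touching nothing.
It also fails if it takes over 64 s, if anything falls off the work surface, if the arm or the gripper's body presses on something with over 40 N, if the wrist force passes 120 N, or if a joint passes its speed limit or range.

## Working session

There is one attempt and no reset: what is moved stays moved. The work goes in short steps, Python scripts to look and compute and a shell command to move; the robot and the scene stay as the last step left them, time stands still between calls to the robot, and variables do not carry over. Pictures are saved under pics/ and viewed, and the job is handed in when it is done.

```bash
ls; mkdir -p pics
python3 - <<'E'
from rig import env
import cv2
s=env.observe()
for k,v in s.items(): print(k,v)
for n in ("top","scene","wrist"):
    print(n,env.camera_model(n))
    cv2.imwrite(f"pics/{n}0.png",env.get_image(n)[:,:,::-1])
E
```

```text
pics
time_s 0.0
q [ 5.08612591e+01  2.18411557e+01  7.43843837e+01  7.38732138e-04
  8.38595407e+01 -1.23350049e+01]
qvel [-0.05103761  0.03801763  0.03053602 -0.01254011 -0.04960597  0.02554651]
joint_efforts [ 3.66405162e-03 -4.48455727e+01 -2.31287527e+01 -2.12339978e-05
  4.70571962e-03  4.60304580e-05]
position [0.24782943 0.49069128 0.2447124 ]
tool_rot [[-9.47230211e-04 -8.92555635e-01  4.50936294e-01]
 [-1.14364816e-03  4.50937168e-01  8.92554963e-01]
 [-9.99998897e-01  3.29742563e-04 -1.44791092e-03]]
ft_force [0.90320103 0.22257248 0.08333253]
wrist_torque [ 0.05678689 -0.02256827  0.04257426]
grip_width 0.08526151966028496
top {'fx': 494.96999425508454, 'fy': 494.96999425508454, 'cx': 274.1725336733502, 'cy': 211.08561759521274, 'origin': array([0.36341066, 0.06259505, 1.11331827]), 'orientation': array([[ 0.09067684,  0.97517632, -0.20201203],
       [-0.99587112,  0.08966528, -0.01417238],
       [ 0.0042929 ,  0.20246305,  0.97928049]])}
scene {'fx': 390.19691466538103, 'fy': 390.19691466538103, 'cx': 278.28030121155234, 'cy': 210.5357648655503, 'origin': array([ 0.83712624, -0.29343235,  0.70741243]), 'orientation': array([[ 0.84107946, -0.44607548,  0.30594446],
       [ 0.54075454,  0.70704324, -0.45571306],
       [-0.01303354,  0.54873175,  0.83589688]])}
wrist {'fx': 336.00194161004623, 'fy': 336.00194161004623, 'cx': 285.59155906415515, 'cy': 208.4808855735087, 'origin': array([0.18076845, 0.52492301, 0.37319453]), 'orientation': array([[ 4.50859360e-01, -8.53221897e-01, -2.62179769e-01],
       [ 8.92594984e-01,  4.30912834e-01,  1.32620978e-01],
       [-1.78495174e-04, -2.93813756e-01,  9.55862670e-01]])}
```

View pics/top0.png

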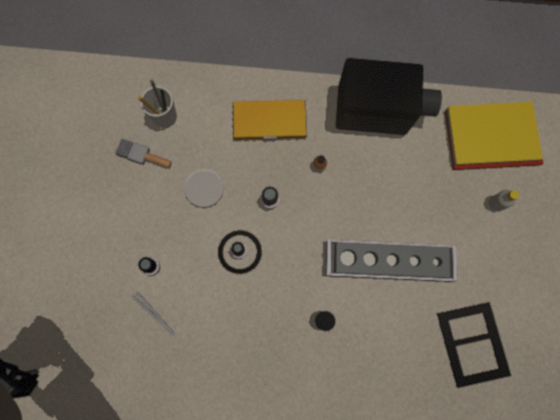

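View pics/scene0.png

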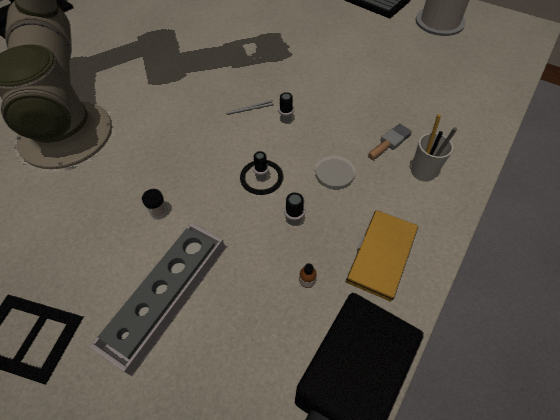

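View pics/wrist0.png

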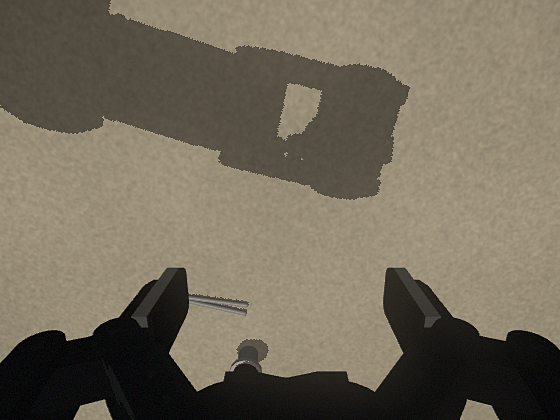

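```bash
cat > h.py <<'E'
import numpy as np, cv2
def ray(m,u,v):
    d=np.array([(u-m['cx'])/m['fx'],-(v-m['cy'])/m['fy'],-1.0])
    return m['origin'], m['orientation']@d
def onz(m,u,v,z):
    o,d=ray(m,u,v); return o+d*(z-o[2])/d[2]
def proj(m,p):
    c=m['orientation'].T@(np.asarray(p)-m['origin'])
    return m['cx']+m['fx']*c[0]/-c[2], m['cy']-m['fy']*c[1]/-c[2]
E
python3 - <<'E'
import cv2,numpy as np
im=cv2.imread('pics/top0.png')
a=cv2.resize(im[215:305,200:300],None,fx=6,fy=6,interpolation=cv2.INTER_CUBIC)
b=cv2.resize(im[225:300,315:470],None,fx=5,fy=5,interpolation=cv2.INTER_CUBIC)
cv2.imwrite('pics/a1.png',a);cv2.imwrite('pics/b1.png',b)
s=cv2.imread('pics/scene0.png')
cv2.imwrite('pics/c1.png',cv2.resize(s[80:250,220:350],None,fx=3.5,fy=3.5,interpolation=cv2.INTER_CUBIC))
E
```

```text
(no output)
```

View pics/a1.png

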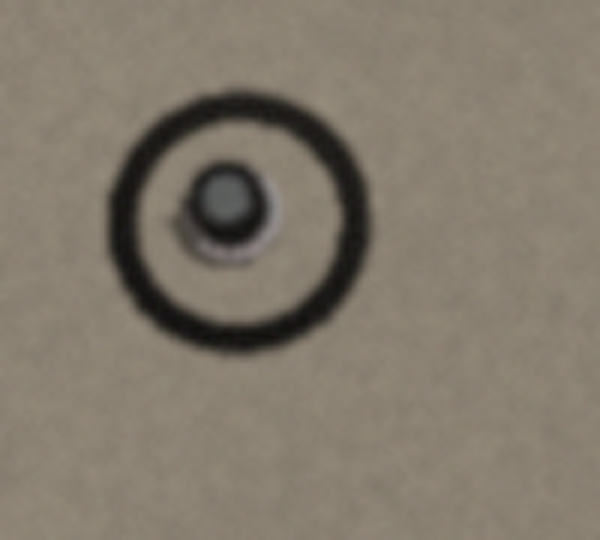

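View pics/b1.png

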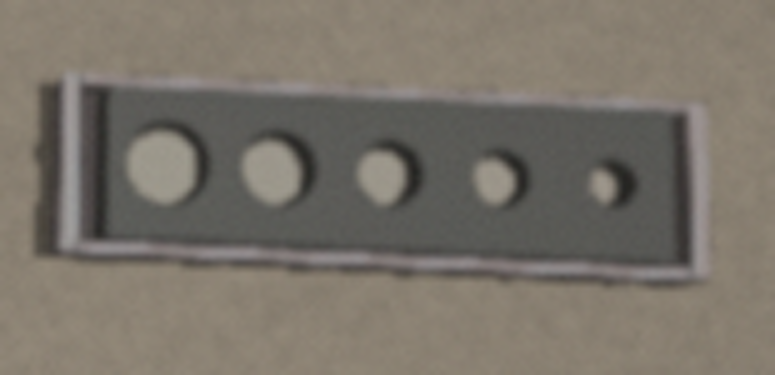

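View pics/c1.png

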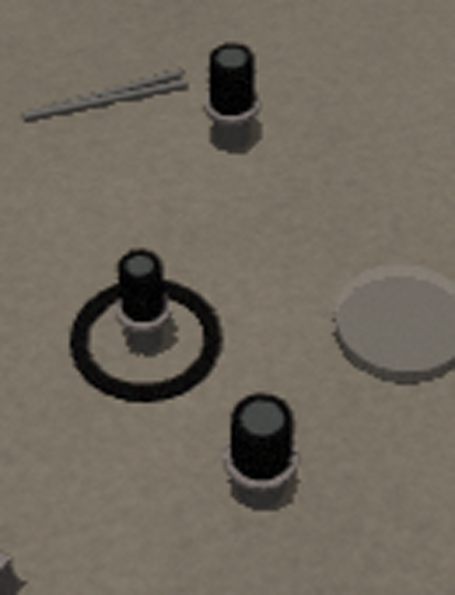

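Run:
```python
import cv2,numpy as np
from rig import env
from h import *
T=env.camera_model('top');S=env.camera_model('scene')
# scene grip side edges measured in crop px (3.5x, offset 220,80)
for n,(l,r,v) in dict(ring=(120,166,290),far=(209,255,80),near=(231,293,440)).items():
    pl=onz(S,220+l/3.5,80+v/3.5,.055);pr=onz(S,220+r/3.5,80+v/3.5,.055);print(n,pl,np.linalg.norm(pl-pr))
# mask of grip in top
g=cv2.cvtColor(cv2.imread('pics/top0.png'),cv2.COLOR_BGR2GRAY)
R=[]
for u,v in ((200+240/6,215+222/6),):
    print('ring',onz(T,u,v,.006))
print('grip top', onz(T,200+228/6,215+198/6,.074))
# scene top center
print('scene grip top', onz(S,220+142/3.5,80+265/3.5,.074))
print('hole order')
for c in ((163,164),(275,169),(387,173),(498,177),(608,183)):
    print(onz(T,315+c[0]/5,225+c[1]/5,.05))
# frame rim corners outer at z=.04: TL,TR,BR,BL
cs=[onz(T,315+a/5,225+b/5,.04) for a,b in ((64,74),(708,106),(706,278),(60,250))]
for c in cs: print('corner',c)
print(np.mean(cs,0))
```

```text
ring [0.48700874 0.13881181 0.055     ] 0.02862921982075073
far [0.43115149 0.32876574 0.055     ] 0.032086317222389533
near [0.60521421 0.0803343  0.055     ] 0.035679630220400445
ring [0.49138288 0.14652385 0.006     ]
grip top [0.49157104 0.14645963 0.074     ]
scene grip top [0.49729307 0.14975709 0.074     ]
hole order
[ 0.49494996 -0.08876288  0.05      ]
[ 0.49719479 -0.13694304  0.05      ]
[ 0.49986959 -0.18508417  0.05      ]
[ 0.5025044  -0.23278333  0.05      ]
[ 0.50423682 -0.28006147  0.05      ]
corner [ 0.53164649 -0.04459677  0.04      ]
corner [ 0.54327849 -0.32605799  0.04      ]
corner [ 0.46838483 -0.32641049  0.04      ]
corner [ 0.45501158 -0.0481515   0.04      ]
[ 0.49958035 -0.18630419  0.04      ]
```

```bash
python3 -m jog '[[1,0,-0.05,-0.026,-0.06],[1,0,-0.1,-0.053,-0.12],[1,0,-0.14,-0.075,-0.18],[1,0,-0.18,-0.097,-0.24],[1,0,-0.22,-0.12,-0.3],[1,0.01,-0.26,-0.14,-0.36],[1,0.02,-0.3,-0.16,-0.42],[1,0.03,-0.34,-0.18,-0.48],[1,0.04,-0.373,-0.197,-0.517],[1,0.04,-0.373,-0.197,-0.517],[1,0.04,-0.373,-0.197,-0.517],[1,0.04,-0.373,-0.197,-0.517]]' 40
python3 - <<'E'
from rig import env
import cv2
from h import *
s=env.observe();print(s['q'],s['position'],s['tool_rot'],s['time_s'])
m=env.camera_model('wrist')
cv2.imwrite("pics/w1.png",env.get_image('wrist')[:,:,::-1])
print(m['origin'],m['orientation'])
print(proj(m,(.4945,.148,.074)))
E
```

```text
time_s: 1.35
position: [0.4916, 0.1476, 0.2055]
tool_rot: [[0.0, -0.999, -0.05], [0.0, -0.05, 0.999], [-1.0, -0.0, 0.0]]
ft_force: [0.3, 0.7, -0.2]
grip_width: 0.0852
[ 3.47428794e+00  2.00964546e+01  8.40207523e+01  1.19786042e-02
  7.58810103e+01 -8.93822176e+01] [0.49159721 0.14761176 0.20554735] [[ 1.87789308e-05 -9.98760015e-01 -4.97838461e-02]
 [ 2.04263883e-04 -4.97838412e-02  9.98759995e-01]
 [-9.99999979e-01 -2.89246866e-05  2.03075712e-04]] 1.35
[0.41642534 0.14401078 0.33393943] [[-0.04980934 -0.95443147 -0.29424411]
 [ 0.99875779 -0.04719219 -0.01599268]
 [ 0.0013779  -0.29467519  0.95559648]]
(np.float64(285.2663076841817), np.float64(206.13817456181505))
```

View pics/w1.png

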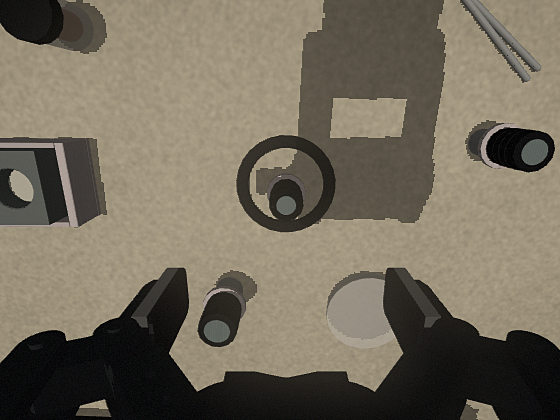

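Run:
```python
from rig import env
import cv2
from h import *
m=env.camera_model('wrist')
g=cv2.cvtColor(cv2.imread('pics/w1.png'),cv2.COLOR_BGR2GRAY)
sub=g[150:235,235:340]
print(g[205,260:312]);print(g[180:235,286])
```

```text
[157 154 152 148 147 150 152 155 172  64  36  37  41  39  40  32  84 105
 103 104 104 100 103 103 104 101 104 103 102 103 104 102 103 102 105 112
  38  31  37  38  35  35  31  48  88  88  86  84  85  84  86  88]
[ 32  36  35  38  35  38  32  35  35  38  36  35  36  35  39  29  98 107
 105 103 104 102 103 102 103 104 101 104 103 106 103 103 102 104 112  29
  40  41  42  41  40  43  46  50  49  46  50  48  48  49  43  38 132 158
 149]
```

Run:
```python
from rig import env
from h import *
m=env.camera_model('wrist')
print(onz(m,285.6,205.2,.074)); print(onz(m,(268.5+303.5)/2,205.2,.074))
a=onz(m,269,205,.074);b=onz(m,303.5,205,.074);print(b-a)
# ring edges
import cv2,numpy as np
g=cv2.cvtColor(cv2.imread('pics/w1.png'),cv2.COLOR_BGR2GRAY)
print(g[184,230:345])
```

```text
[0.49373672 0.14842424 0.074     ]
[0.49372057 0.14874686 0.074     ]
[-0.00139309  0.02782098  0.        ]
[148 145 146 147 149 163 100  46  46  52  48  50  52  49  50  49  47  43
  55  79 154 153 152 155 158 163  90  86  90  90  90  90  89  87  85  87
  86  89  80  88  93  94  92  95  45  31  38  36  36  37  37  35  37  37
  35  37  35  35  37  34  33  35  36  34  33  31  28  49  93  89  89  89
  89  81  86  86  88  87  85  85  82  82  81  78  81  81  85  85  79  82
  85  90  94  42  27  33  31  31  33  36  30  33  32  30  27  68  92  87
  86  86  87  84  83  84  83]
```

```bash
python3 -m jog '[[1,0.03,-0.002,0.001,0],[1,0.06,-0.002,0.001,0],[1,0.09,-0.002,0.001,0],[1,0.11,-0.002,0.001,0],[1,0.13,-0.002,0.001,0],[1,0.14,-0.002,0.001,0],[1,0.15,-0.002,0.001,0],[1,0.15,-0.002,0.001,0],[1,0.15,-0.002,0.001,0]]'
python3 - <<'E'
from rig import env
import cv2
cv2.imwrite("pics/w2.png",env.get_image('wrist')[:,:,::-1])
E
```

```text
time_s: 2.3
position: [0.4943, 0.1482, 0.0559]
tool_rot: [[0.001, -0.999, -0.049], [0.0, -0.049, 0.999], [-1.0, -0.001, 0.0]]
ft_force: [0.5, -0.9, -0.0]
grip_width: 0.0854
```

View pics/w2.png

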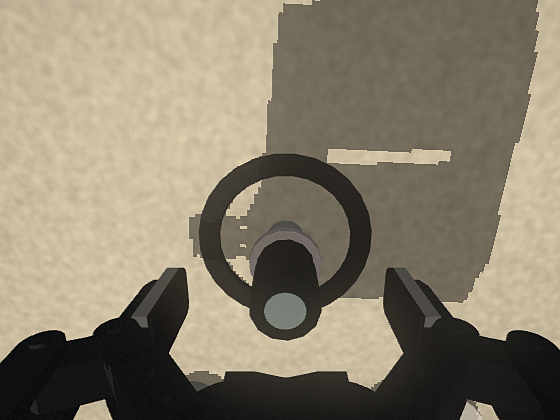

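```bash
python3 -m jog '[[0.3,0,0,0,0],[0,0,0,0,0],[-0.3,0,0,0,0],[-0.6,0,0,0,0],[-1,0,0,0,0],[-1,0,0,0,0],[-1,0,0,0,0],[-1,0,0,0,0],[-1,0,0,0,0],[-1,0,0,0,0]]' 40
python3 -m jog '[[-1,-0.01,0,0,0],[-1,-0.03,0,0,0],[-1,-0.06,0,0,0],[-1,-0.09,0,0,0],[-1,-0.12,0,0,0],[-1,-0.12,0,0,0],[-1,-0.12,0,0,0],[-1,-0.12,0,0,0]]' 40
python3 - <<'E'
from rig import env
import cv2
print(env.observe()['ft_force'],env.observe()['position'])
cv2.imwrite("pics/w3.png",env.get_image('wrist')[:,:,::-1])
E
```

```text
time_s: 3.35
position: [0.4942, 0.1479, 0.0556]
tool_rot: [[0.0, -0.999, -0.049], [-0.0, -0.049, 0.999], [-1.0, -0.0, -0.0]]
ft_force: [-1.5, -0.6, 5.3]
grip_width: 0.0268
time_s: 4.15
position: [0.4934, 0.1479, 0.1742]
tool_rot: [[-0.002, -0.999, -0.049], [-0.0, -0.049, 0.999], [-1.0, 0.002, -0.0]]
ft_force: [-0.2, -0.5, -1.6]
grip_width: 0.027
[-0.20761087 -0.51880124 -1.5684944 ] [0.49337839 0.14791514 0.17424784]
```

View pics/w3.png

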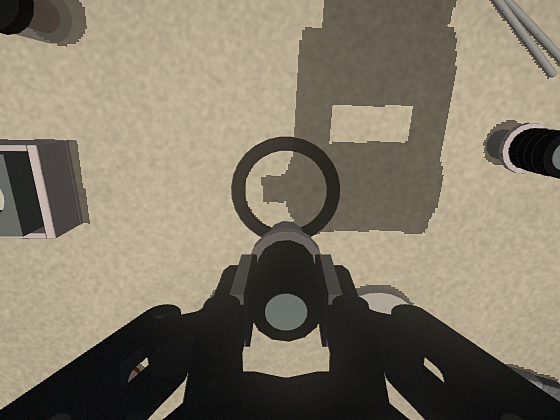

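```bash
python3 -m jog '[[-1,0,0,-0.03,0],[-1,0,0.002,-0.07,0],[-1,0,0.003,-0.11,0],[-1,0,0.004,-0.15,0],[-1,0,0.005,-0.19,0],[-1,0,0.006,-0.23,0],[-1,0,0.007,-0.27,0],[-1,0,0.008,-0.31,0],[-1,0,0.009,-0.35,0],[-1,0,0.01,-0.37,0],[-1,0,0.01,-0.381,0],[-1,0,0.01,-0.381,0],[-1,0,0.01,-0.381,0],[-1,0,0.01,-0.381,0]]' 40
python3 - <<'E'
from rig import env
import cv2
from h import *
s=env.observe()
print(s['ft_force'],s['position'],s['tool_rot'],s['q'])
m=env.camera_model('wrist')
p=s['position']
print('foot',proj(m,p-[0,0,.0556]))
for i in range(5): print(proj(m,(.495+.00232*i,-.0888-.0479*i,.05)))
cv2.imwrite("pics/w4.png",env.get_image('wrist')[:,:,::-1])
E
```

```text
time_s: 5.6
position: [0.5028, -0.2318, 0.1753]
tool_rot: [[-0.0, -0.999, -0.051], [0.0, -0.051, 0.999], [-1.0, 0.0, 0.001]]
ft_force: [0.1, -0.8, 0.0]
grip_width: 0.0267
[ 5.21880870e-02 -8.47807849e-01  4.95314580e-04] [ 0.50283084 -0.23176848  0.17525786] [[-3.67191313e-04 -9.98719872e-01 -5.05814365e-02]
 [ 4.96709145e-04 -5.05816158e-02  9.98719807e-01]
 [-9.99999809e-01  3.41596975e-04  5.14646424e-04]] [-3.70031939e+01  2.56283961e+01  8.03526488e+01  1.04683193e-02
  7.40528853e+01 -1.29905419e+02]
foot (np.float64(284.84755288388834), np.float64(238.5574542962556))
(np.float64(466.6847090850056), np.float64(204.15758074087606))
(np.float64(405.8440778012995), np.float64(204.05438279355127))
(np.float64(344.95299947979595), np.float64(203.95109927790415))
(np.float64(284.0114113509509), np.float64(203.8477300874649))
(np.float64(223.01925054104055), np.float64(203.74427511558704))
```

View pics/w4.png

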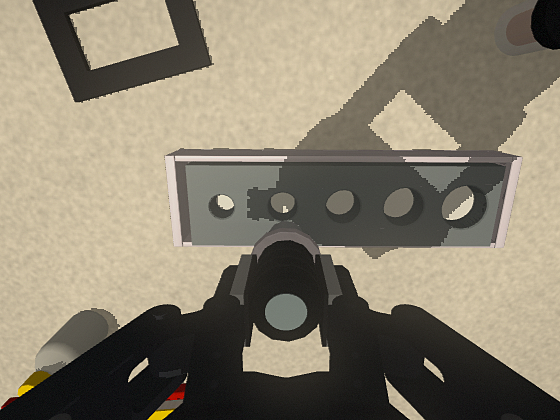

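Run:
```python
import cv2
im=cv2.imread('pics/w4.png')
cv2.imwrite('pics/w4a.png',cv2.resize(im[180:250,195:325],None,fx=6,fy=6,interpolation=cv2.INTER_CUBIC))
cv2.imwrite('pics/w4b.png',cv2.resize(im[180:250,320:500],None,fx=4.4,fy=4.4,interpolation=cv2.INTER_CUBIC))
```

```text
(no output)
```

View pics/w4a.png

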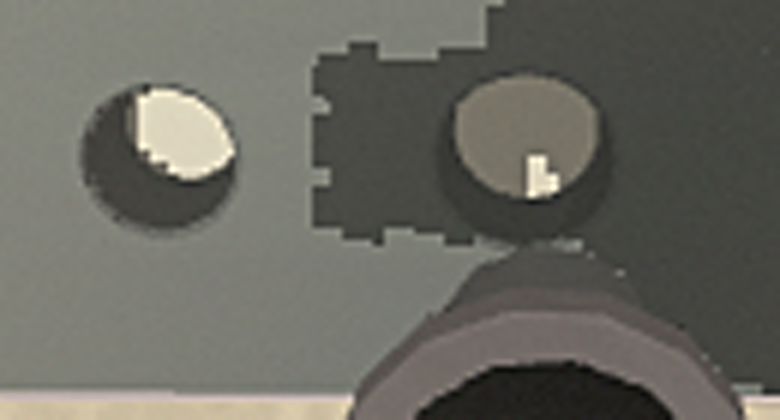

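View pics/w4b.png

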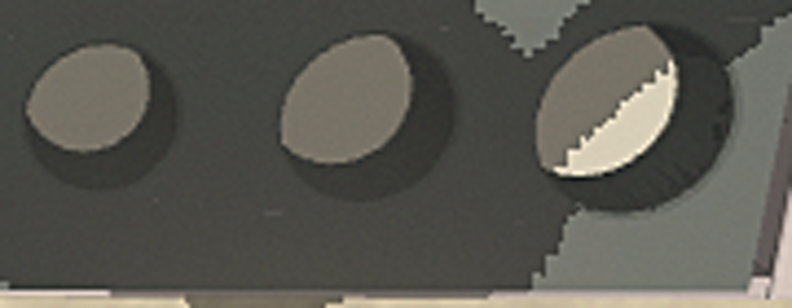

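Run:
```python
from rig import env
from h import *
s=env.observe();m=env.camera_model('wrist');p=s['position'];R=s['tool_rot']
h=onz(m,282.5,206.3,.05);print(h,p)
a=onz(m,221.5,206.4,.05);b=onz(m,464.1,206.8,.05);print(a,b,np.linalg.norm(a-b), a+(b-a)/4)
print('d tool',R.T@(h-p))
f=onz(m,285,220.3,p[2]-.0556);print('foot back edge',f, 'centre x',f[0]+.011)
```

```text
[ 0.50413697 -0.23371749  0.05      ] [ 0.50287389 -0.23185777  0.17535917]
[ 0.50663584 -0.28175436  0.05      ] [ 0.4973439  -0.09046753  0.05      ] 0.1915123765962212 [ 0.50431285 -0.23393265  0.05      ]
d tool [ 0.1253584  -0.0011856  -0.00196048]
foot back edge [ 0.49152029 -0.23236151  0.11975917] centre x 0.5025202944216792
```

```bash
python3 -m jog '[[-1,0.01,-0.0015,-0.0017,0],[-1,0.03,-0.0015,-0.0017,0],[-1,0.045,-0.0015,-0.0017,0],[-1,0.055,-0.0015,-0.0017,0],[-1,0.06,-0.0015,-0.0017,0],[-1,0.06,-0.0015,-0.0017,0],[-1,0.06,-0.0015,-0.0017,0],[-1,0.06,-0.0015,-0.0017,0]]' 40
python3 - <<'E'
from rig import env
import cv2
s=env.observe()
print(s['ft_force'],s['position'])
im=env.get_image('wrist')[:,:,::-1]
cv2.imwrite("pics/w5.png",im)
cv2.imwrite('pics/w5a.png',cv2.resize(im[150:290,190:380],None,fx=4.2,fy=4.2,interpolation=cv2.INTER_CUBIC))
E
```

```text
time_s: 6.45
position: [0.5047, -0.2349, 0.116]
tool_rot: [[0.001, -0.999, -0.049], [-0.001, -0.049, 0.999], [-1.0, -0.001, -0.001]]
ft_force: [-0.0, -0.5, -0.1]
grip_width: 0.027
[-0.00172865 -0.51377929 -0.08712101] [ 0.50466569 -0.23486825  0.11598253]
```

View pics/w5a.png

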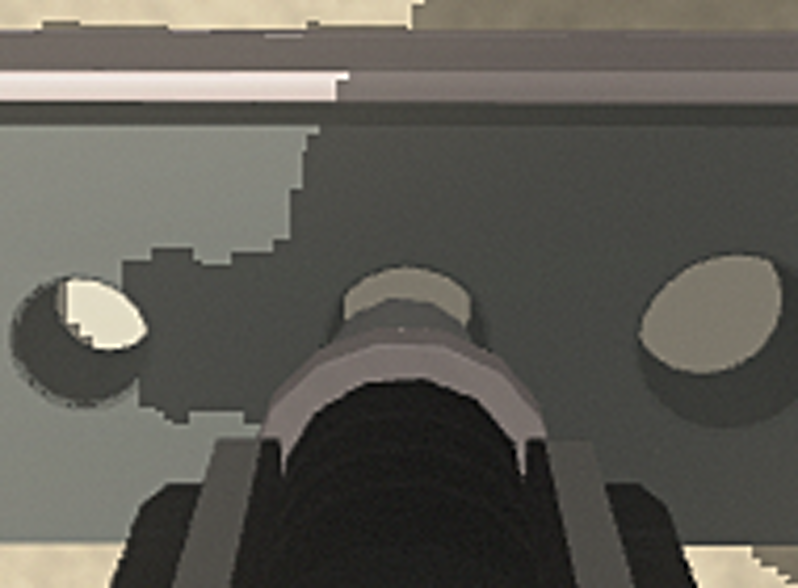

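Run:
```python
from rig import env
from h import *
s=env.observe();m=env.camera_model('wrist');p=s['position'];R=s['tool_rot']
print(p)
e=onz(m,190+407/4.2,150+265/4.2,.05);print('hole back',e,e[0]+.01275)
f=onz(m,190+405/4.2,150+298/4.2,p[2]-.0556);print('foot back',f,f[0]+.011)
h18=onz(m,190+79/4.2,150+340.5/4.2,.05);print('h18',h18,h18+np.array([-.0023,.04794,0]))
import cv2
im=cv2.imread('pics/w5.png')
cv2.imwrite('pics/w5b.png',cv2.resize(im[190:280,330:560],None,fx=3.4,fy=3.4,interpolation=cv2.INTER_CUBIC))
```

```text
[ 0.5045846  -0.23483286  0.11590342]
hole back [ 0.49220462 -0.23428495  0.05      ] 0.5049546232153955
foot back [ 0.49366338 -0.23453022  0.06030342] 0.50466338209072
h18 [ 0.50623837 -0.28189509  0.05      ] [ 0.50393837 -0.23395509  0.05      ]
```

View pics/w5b.png

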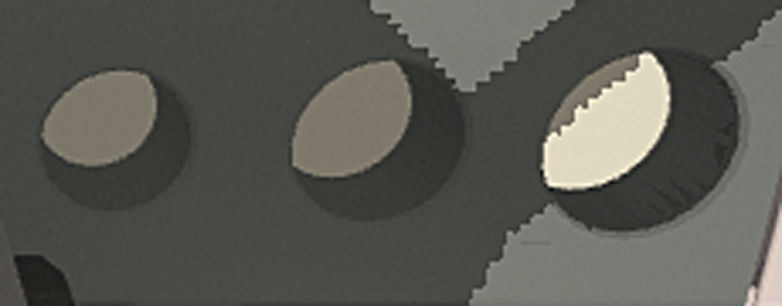

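```bash
python3 -m jog '[[-1,0.004,0,0.0004,0],[-1,0.008,0,0.0004,0],[-1,0.01,0,0.0004,0],[-1,0.011,0,0.0004,0],[-1,0.012,0,0.0004,0],[-1,0.0125,0,0.0004,0],[-1,0.0125,0,0.0004,0]]' 40
```

```text
time_s: 7.2
position: [0.5044, -0.2343, 0.1028]
tool_rot: [[-0.0, -0.999, -0.049], [-0.0, -0.049, 0.999], [-1.0, 0.0, -0.0]]
ft_force: [0.5, 0.2, -1.9]
grip_width: 0.027
```

```bash
python3 -m jog '[[-1,0.001,0,0,0],[-1,0.002,0,0,0],[-1,0.003,0,0,0],[-1,0.004,0,0,0],[-1,0.004,0,0,0]]' 40
```

```text
time_s: 7.7
position: [0.5043, -0.2343, 0.0986]
tool_rot: [[-0.0, -0.999, -0.049], [0.0, -0.049, 0.999], [-1.0, 0.0, 0.0]]
ft_force: [-0.5, -0.4, -1.3]
grip_width: 0.0268
```

```bash
python3 -m jog '[[-1,0.001,0,0,0],[-1,0.002,0,0,0],[-1,0.003,0,0,0],[-1,0.004,0,0,0],[-1,0.004,0,0,0]]' 40
```

```text
time_s: 8.2
position: [0.5043, -0.2342, 0.0947]
tool_rot: [[-0.0, -0.999, -0.049], [0.0, -0.049, 0.999], [-1.0, 0.0, 0.0]]
ft_force: [0.2, -0.1, -0.6]
grip_width: 0.027
```

```bash
python3 -m jog '[[-1,0.001,0,0,0],[-1,0.002,0,0,0],[-1,0.003,0,0,0],[-1,0.004,0,0,0],[-1,0.004,0,0,0]]' 40
```

```text
time_s: 8.7
position: [0.5043, -0.2343, 0.0907]
tool_rot: [[-0.0, -0.999, -0.049], [0.0, -0.049, 0.999], [-1.0, 0.0, 0.0]]
ft_force: [0.1, -0.6, -0.9]
grip_width: 0.0268
```

```bash
python3 -m jog '[[-1,0.001,0,0,0],[-1,0.002,0,0,0],[-1,0.003,0,0,0],[-1,0.004,0,0,0],[-1,0.004,0,0,0]]' 40
python3 - <<'E'
from rig import env
import cv2
im=env.get_image('wrist')[:,:,::-1]
cv2.imwrite('pics/w6.png',im)
E
```

```text
time_s: 9.2
position: [0.5044, -0.2343, 0.0869]
tool_rot: [[0.0, -0.999, -0.049], [-0.0, -0.049, 0.999], [-1.0, -0.0, -0.0]]
ft_force: [-1.2, 0.4, 3.2]
grip_width: 0.0271
```

View pics/w6.png

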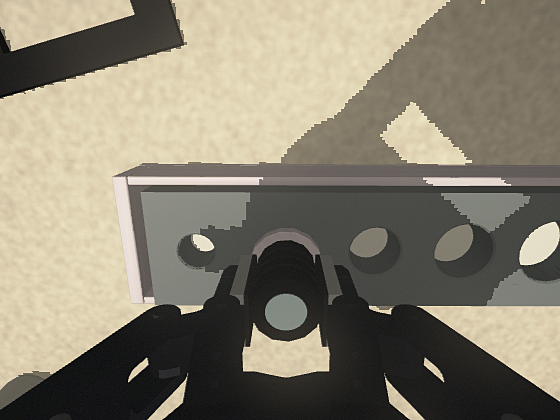

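```bash
python3 -m jog '[[-1,0.001,0,0,0],[-1,0.002,0,0,0],[-1,0.003,0,0,0],[-1,0.004,0,0,0],[-1,0.004,0,0,0]]' 40
```

```text
time_s: 9.75
position: [0.5044, -0.2343, 0.0826]
tool_rot: [[-0.0, -0.999, -0.049], [0.0, -0.049, 0.999], [-1.0, 0.0, 0.0]]
ft_force: [-0.2, -0.8, 1.6]
grip_width: 0.0269
```

```bash
python3 -m jog '[[-1,0.001,0,0,0],[-1,0.002,0,0,0],[-1,0.003,0,0,0],[-1,0.004,0,0,0],[-1,0.004,0,0,0]]' 40
```

```text
time_s: 10.25
position: [0.5044, -0.2343, 0.0786]
tool_rot: [[-0.0, -0.999, -0.049], [-0.0, -0.049, 0.999], [-1.0, 0.0, -0.0]]
ft_force: [0.2, 0.8, 1.5]
grip_width: 0.0267
```

```bash
python3 -m jog '[[-1,0.0005,0,0,0],[-1,0.001,0,0,0],[-1,0.0015,0,0,0],[-1,0.002,0,0,0],[-1,0.002,0,0,0],[-1,0.002,0,0,0]]' 40
```

```text
time_s: 10.85
position: [0.5044, -0.2343, 0.0767]
tool_rot: [[-0.0, -0.999, -0.049], [-0.0, -0.049, 0.999], [-1.0, 0.0, -0.0]]
ft_force: [-0.4, 0.2, 2.8]
grip_width: 0.0269
```

```bash
python3 -m jog '[[-1,0.0003,0,0,0],[-1,0.0006,0,0,0],[-1,0.0006,0,0,0]]' 40
```

```text
time_s: 11.15
position: [0.5044, -0.2343, 0.0762]
tool_rot: [[0.0, -0.999, -0.049], [-0.0, -0.049, 0.999], [-1.0, -0.0, -0.0]]
ft_force: [0.1, -0.7, 2.1]
grip_width: 0.0271
```

```bash
python3 -m jog '[[-1,0.0003,0,0,0],[-1,0.0006,0,0,0],[-1,0.0006,0,0,0]]' 40
```

```text
time_s: 11.45
position: [0.5044, -0.2343, 0.0756]
tool_rot: [[0.0, -0.999, -0.049], [-0.0, -0.049, 0.999], [-1.0, -0.0, -0.0]]
ft_force: [0.3, 0.0, 4.3]
grip_width: 0.0269
```

```bash
python3 -m jog '[[-1,0.0002,0,0,0],[-1,0.0003,0,0,0],[-1,0.0003,0,0,0]]' 40
```

```text
time_s: 11.75
position: [0.5044, -0.2343, 0.0756]
tool_rot: [[0.0, -0.999, -0.049], [-0.0, -0.049, 0.999], [-1.0, -0.0, -0.0]]
ft_force: [0.0, 0.2, 6.5]
grip_width: 0.0273
```

```bash
python3 -m jog '[[-1,0.0002,0,0,0],[-1,0.0003,0,0,0],[-1,0.0003,0,0,0]]' 40
```

```text
time_s: 12.05
position: [0.5044, -0.2343, 0.0756]
tool_rot: [[0.0, -0.999, -0.049], [-0.0, -0.049, 0.999], [-1.0, -0.0, -0.0]]
ft_force: [-1.4, -0.4, 8.6]
grip_width: 0.0269
```

```bash
python3 -m jog '[[-1,0.0002,0,0,0],[-1,0.0003,0,0,0],[-1,0.0003,0,0,0]]' 40
python3 - <<'E'
from rig import env
import cv2
im=env.get_image('scene')[:,:,::-1]
cv2.imwrite('pics/s7.png',cv2.resize(im[200:380,60:260],None,fx=3.3,fy=3.3,interpolation=cv2.INTER_CUBIC))
E
```

```text
time_s: 12.35
position: [0.5044, -0.2343, 0.0756]
tool_rot: [[0.001, -0.999, -0.049], [-0.0, -0.049, 0.999], [-1.0, -0.001, -0.001]]
ft_force: [-2.5, 1.0, 11.9]
grip_width: 0.0271
```

View pics/s7.png

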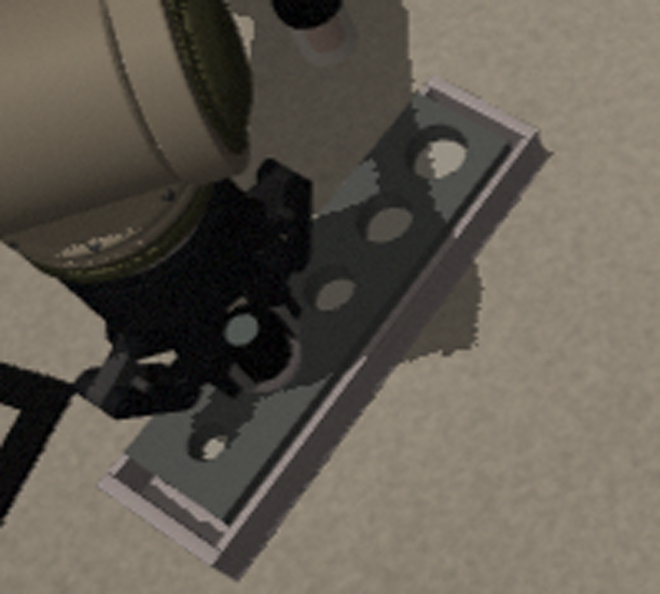

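```bash
python3 -m jog '[[-1,-0.0005,0,0,0],[-1,-0.0008,0,0,0],[-0.6,-0.0008,0,0,0],[-0.2,-0.0008,0,0,0],[0.2,-0.0008,0,0,0],[0.2,-0.0008,0,0,0],[0.2,-0.0008,0,0,0],[0.2,-0.0008,0,0,0],[0.2,-0.0008,0,0,0]]' 20
python3 - <<'E'
from rig import env
import cv2
cv2.imwrite('pics/w8.png',env.get_image('wrist')[:,:,::-1])
E
```

```text
time_s: 13.3
position: [0.5043, -0.2343, 0.0755]
tool_rot: [[-0.0, -0.999, -0.049], [0.0, -0.049, 0.999], [-1.0, 0.0, 0.0]]
ft_force: [0.0, 0.2, 0.2]
grip_width: 0.0511
```

View pics/w8.png

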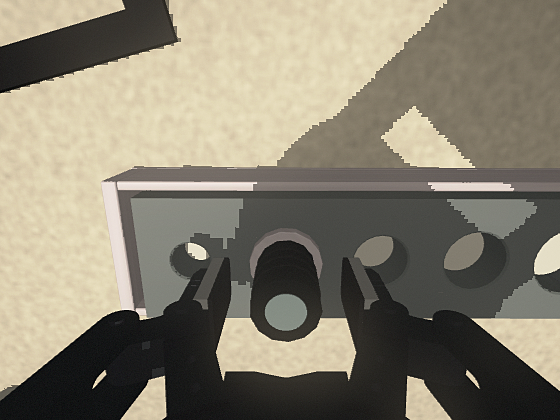

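Released, and the eyepiece is upright at (286,313) with its flange on the insert. I'll retreat straight up.

```bash
python3 -m jog '[[0.5,-0.01,0,0,0],[0.5,-0.03,0,0,0],[0.5,-0.06,0,0,0],[0.5,-0.09,0,0,0],[0.5,-0.12,0,0,0],[0.5,-0.15,0,0,0],[0.5,-0.15,0,0,0],[0.5,-0.15,0,0,0]]'
python3 -m jog '[[0.5,0,0.03,0,0],[0.5,0,0.07,0,0],[0.5,0,0.11,0,0],[0.5,0,0.14,0,0],[0.5,0,0.14,0,0],[0.5,0,0.14,0,0],[0.5,0,0.14,0,0]]'
python3 - <<'E'
from rig import env
import cv2
from h import *
for n in ("top","scene","wrist"):
    cv2.imwrite(f"pics/{n}9.png",env.get_image(n)[:,:,::-1])
im=cv2.imread('pics/scene9.png')
cv2.imwrite('pics/s9a.png',cv2.resize(im[200:380,60:260],None,fx=3.3,fy=3.3,interpolation=cv2.INTER_CUBIC))
E
```

```text
time_s: 14.15
position: [0.5043, -0.2342, 0.2262]
tool_rot: [[0.001, -0.999, -0.049], [-0.001, -0.049, 0.999], [-1.0, -0.001, -0.001]]
ft_force: [-0.9, 0.3, -0.4]
grip_width: 0.0644
time_s: 14.85
position: [0.3651, -0.2412, 0.2251]
tool_rot: [[-0.0, -0.999, -0.05], [0.001, -0.05, 0.999], [-1.0, 0.0, 0.001]]
ft_force: [-0.7, -0.1, -1.7]
grip_width: 0.064
```

View pics/s9a.png

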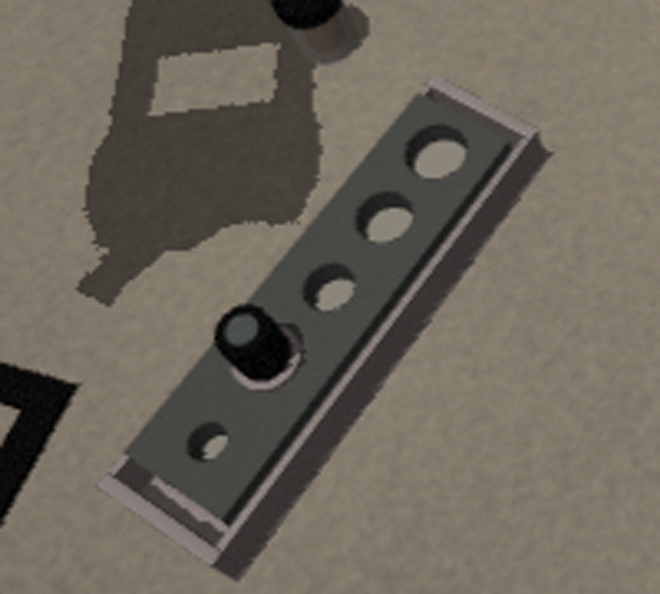

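View pics/top9.png

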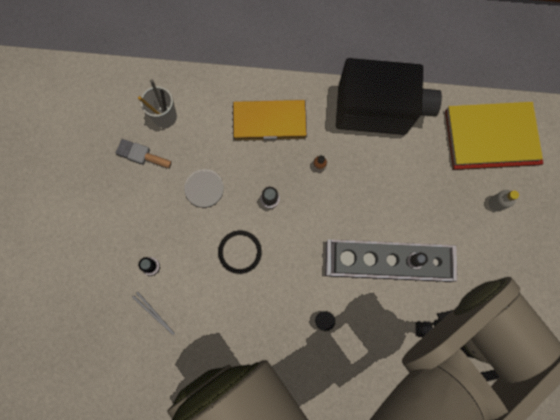

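View pics/wrist9.png

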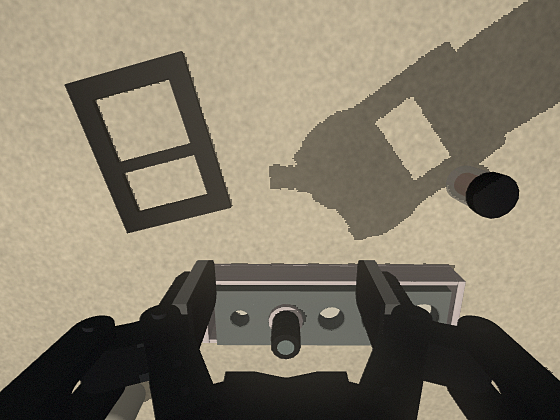

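Run:
```python
from rig import env
from h import *
import cv2
S=env.camera_model('scene')
for z in (.094,.099,.104): print(z,proj(S,(.5043,-.2342,z)))
print(proj(S,(.5043+.0023,-.2342-.048,.05)),'hole18 seen',60+209/3.3,200+442/3.3,'grip seen',60+242/3.3,200+329/3.3)
a=cv2.imread('pics/top0.png').astype(int);b=cv2.imread('pics/top9.png').astype(int)
d=(abs(a-b).sum(2)>60).astype('uint8')
n,l,st,c=cv2.connectedComponentsWithStats(d)
print([tuple(s) for s in st[1:] if s[4]>8])
```

```text
0.094 (np.float64(132.3700893374663), np.float64(299.4858970897121))
0.099 (np.float64(131.3734337014627), np.float64(298.38954761620204))
0.104 (np.float64(130.36362126893263), np.float64(297.27872529327067))
(np.float64(121.57776733654615), np.float64(332.7301913088779)) hole18 seen 123.33333333333334 333.93939393939394 grip seen 133.33333333333334 299.6969696969697
[(np.int32(228), np.int32(241), np.int32(17), np.int32(19), np.int32(237)), (np.int32(406), np.int32(252), np.int32(22), np.int32(17), np.int32(208)), (np.int32(167), np.int32(277), np.int32(393), np.int32(143), np.int32(27161)), (np.int32(0), np.int32(315), np.int32(121), np.int32(105), np.int32(7483)), (np.int32(448), np.int32(315), np.int32(27), np.int32(20), np.int32(269)), (np.int32(475), np.int32(317), np.int32(8), np.int32(9), np.int32(25)), (np.int32(531), np.int32(338), np.int32(6), np.int32(3), np.int32(10)), (np.int32(462), np.int32(361), np.int32(3), np.int32(7), np.int32(10))]
```

The height fits a flush flange, and the only differences between the first and last top views are the eyepiece and the arm with its shadow.

```bash
python3 -c "
from rig import env
print(env.close_job())"
```

```text
the job is handed in; nothing more can be done
None
```

The eyepiece in the ring mat is stowed in the 22 mm hole with its flange flush on the rack, and the job is handed in at about 15 s of the 64 s allowed. It was eyepiece22, going by its measured grip width of about 28 mm.

- **Finding the hole:** I took the hole position from the wrist camera, so the insert's shift was already in it. It is the second hole from the -y end. The barrel went in with no sideways force to speak of.
- **Pressing down:** It met the piston about 18 mm down. I pressed in small steps until it stopped firmly at the height expected for a flush flange. The highest wrist reading was about 12 N, though I only saw it at the end of each call. I then eased off, let go and backed away.
- **Last checks:** The top of the grip appears within about 1 px of where a flush eyepiece should be in the scene camera. That corresponds to a height error of a few mm at most, so the firm stop is the stronger evidence.
- **Everything else:** Comparing the first and last top views, the only changes are the eyepiece itself and the arm with its shadow. The arm hides part of the table there, but nothing else appears to have moved.

No check failed. The first two camera estimates of the eyepiece's position differed by about 6 mm, and a closer wrist view settled it before I gripped it.

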